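Clip the jumbo carabiner onto the bench anchor eye

ROBOT

A 7-joint arm with a two-finger parallel gripper is mounted at the origin on the work surface. World frame = base frame: x ahead of the robot, y to its left, z up, the work surface at z = 0. Lengths are in mm, angles in rad, forces in N, time in s.
With the tool pointing down it reaches from about 400 to 875 mm from the base axis. Payload 4.4 kg.
Tool frame: the origin (TCP) lies on the centre line of the jaws, within the pads' length; the fingertips stand 25 mm ahead of it and the grasp point (between the pads) lies 6 mm ahead of it; x points along the fingers, y is the direction in which the jaws open and shut, and the axes are right-handed (so a half turn about x gives the same grasp; the last joint's range is limited). The gripper opens to 85 mm and grips with 20 to 120 N. Pads are 22 mm wide; open, the fingers measure 114 mm over their backs; the gripper's body (76 mm by 85 mm) begins 54 mm behind the grasp point. The pads swing forward as they close: fully open they stand 13 mm farther back than shut.
Start: joints at [-1.222, 0.628, 0.038, 1.517, -0.027, 0.996, -0.02], TCP at [261.933, 594.903, 218.813] pointing down, gripper open.
Joint ranges: [-3.06, 3.06], [-0.37, 2.12], [-1.25, 1.32], [0.18, 2.47], [-1.1, 4.24], [0.23, 1.98], [-2.94, 2.94]. Speed limits (rad/s): [2.57, 2.57, 3.14, 3.14, 3.14, 3.14, 3.14].

INTERFACE

Orientations are given as [roll, pitch, yaw] about the fixed x, y, z axes, in that order (R = Rz(yaw) Ry(pitch) Rx(roll)).
In Python, from cell import * gives the robot as it stands. The module is installed in compiled form; this text tells all that it offers.
- The arm moves only by the tool jog_arm, never from a script. Its argument "series" is a list of rows, each a list of 3 entries, a list of its own where there are three numbers: the turn, a rotation vector about the tool's x, y, z in degrees, then the shift along the tool's x, y, z in mm, then the gripper's target within -1 to 1 (shut at 1, half-way at 0, fully open at -1). In form: [[[rx, ry, rz], [dx, dy, dz], hand], ...]. A call has 1 to 8 rows; each row shifts and turns the commanded pose from where the row before left it, along the tool's axes as they then stand; what a row does not reach is not made up. A row lasts 1/8 s, in which the tool goes at most 62.5 mm and 10.7 degrees, less where a joint would pass 70% of its speed; a pose out of reach is approached as far as the arm can. A call is refused whole if a number of a shift passes 62.5 or a number of a turn 10.7, either way. A call with a gripper value outside its range is refused whole. The fingers move at their own pace and stop on an object; the grip force is fixed at half the most. Time passes only in rows, so rows that do not move let the fingers close. It gives the time, the measured TCP pose, the force and the opening at its end, in the units of the state.
- read_state(): the state, without advancing time (a new reading comes with each control period).
- get_image(name): name is "scene" or "top" or "wrist"; returns a dict with "img" (400x640x3 uint8, red, green, blue), "range_z" (400x640 float32, mm along the optical axis (not along the pixel's ray), 0 where there is no reading), "fovy" (degrees; the focal length in pixels is half the picture's height over the tangent of half this angle, whatever the lens; pixels are square), "cx", "cy" (the principal point, pixels), "cam_to_world" (4x4, takes a point from camera to world coordinates). Camera axes: x right, y up, looking along -z (the intrinsics and any distortion apply to the point x, -y, -z); pixel columns grow to the right and rows downward; lengths in mm; the calibration is good to about 2 mm. A picture is of the moment at which its call begins.
- finish_job(): hands the job in, once; it reports no verdict.
The state is a dict: "clock": time; "qpos": joint angles; "qd": joint speeds; "tau": joint torques, N m; "eef_pos": TCP position; "tool_rot": TCP orientation; "force": force on the tool from outside, world axes, zero at the start; "torque": the same for the moment, N m; "width": finger opening in mm.
Only numpy, scipy, OpenCV 4.12 (cv2) and the standard library are available. Lean on these libraries where they do the work, as an engineer would, in place of code of your own. Each camera call takes 0.05 s, during which the arm holds its last target. There are 200 camera calls.

TASK

Clip the big carabiner onto the anchor eye of the bench, ready for tethering the next bike: keep it level and push its sprung gate against one of the eye's two upright legs until the leg is inside and the gate has snapped shut. Then tug the carabiner back against the leg with about 10 N, held for half a second, to prove that it holds, without wrenching it, and lay it flat on the bench, still clipped round the leg, and let go. Leave the bottle, the jar and the spanner where they are.

Things in the scene. Friction and masses are not known exactly. Their poses are not given: they have to be found in the camera images.
- carabiner_grip (a point): Grip point of the loose carabiner, at mid-height (7 mm) of its straight spine. Its axes: y along the spine, x across to the gate, z up out of the flat face. The spine's flat-sided black rubber sleeve is 18 mm wide in x, 14 mm high and reaches from y = -57 to +53 mm from here; the clear inside of the ring begins at x = +9 mm.
- carabiner_gate (a point): Point on the centre line of the shut gate, x = +76, y = 0 mm from the grip point (same axes). The gate is a 10 mm round bar from its hinge at y = -55 to its free tip at y = +17 mm. It opens inward only (to -x). A leg pushed in here must get its axis to about 18 mm on the spine's side of this point, then be moved along +y into the pocket; then the gate springs shut behind it.
- carabiner_pocket (a point): Middle of the pocket behind the carabiner's fixed nose, x = +56, y = +35 mm from the grip point (same axes). The nose is a 14 mm bar on the gate's line (x = +76 mm), from its end at y = +21 to +43 mm; the frame bar closing the ring lies at y = +58 mm. A leg's axis fits in the pocket up to y = +45 mm and x = +64 mm, less towards the corner.
- gate (a joint): Angle of the carabiner's sprung gate: 0 shut (a stop keeps it from opening outward), up to 0.8 rad pressed inward. Spring moment 0.1 N m when shut, rising by 0.5 N m per rad: about 2 to 6 N pressed near the tip.
- eye: The anchor eye fixed to the bench: a closed staple of 10 mm round dark steel bar with two upright legs 80 mm apart joined by a top bar, 90 mm high overall, each leg in a 24 mm round flange 4 mm high. Origin on the bench half-way between the legs; x runs along the staple's plane from the near to the far leg, z up. It may stand left or right of the middle; its opening is clear from the bench up to 80 mm.
- eye_leg_near (a point): Axis of the eye's leg on the robot's side (-x of the eye), 40 mm above the bench. Axes as the eye's.
- eye_leg_far (a point): Axis of the eye's other leg (+x of the eye), 40 mm above the bench. Axes as the eye's.
- open_hook: Not the eye: a fixed bench hook of the same bar and height, with one leg to the bench (40 mm to -x of its origin) and the other end (40 mm to +x) stopping 45 mm above the bench. Origin on the bench under its middle. It stands on the other side of the middle from the eye.
- lube: Bystander: loose upright lubricant bottle, 52 mm across, 150 mm high; origin under its centre.
- grease: Bystander: loose white grease jar, 70 mm across, 60 mm high; origin under its centre.
- spanner: Bystander: loose steel spanner 170 mm long lying flat along its x; origin under its middle.
- carabiner: The loose jumbo carrying carabiner lying flat on the bench: 150 mm long (y), 98 mm wide (x), 14 mm thick, about 0.19 kg; dark steel frame, black rubber sleeve on the spine (-x side), thinner bright steel sprung gate (+x side). Origin on its underside, +40 mm in x and -10 mm in y from the grip point.
Mind the look-alikes: they are no part of the job. Leave any orange look-alike of the eye alone.

How it is judged (in metres and radians):
On the way, in this order (a step that is already met when the one before it is completed fails the run):
1. the gate is pressed open against the eye (value of joint gate above 0.2 rad and contact force between carabiner and eye above 0.5 N), for 0.05 s.
2. with a leg of the eye inside and the gate shut, the carabiner, level, is tugged back against that leg with 4 to 25 N for 0.3 s ((((x of eye_leg_near in the frame of carabiner_grip between 0.01 and 0.071 m and y of eye_leg_near in the frame of carabiner_grip between -0.071 and 0.051 m) and x of eye_leg_near in the frame of carabiner_grip above 0.045 m) or ((x of eye_leg_far in the frame of carabiner_grip between 0.01 and 0.071 m and y of eye_leg_far in the frame of carabiner_grip between -0.071 and 0.051 m) and x of eye_leg_far in the frame of carabiner_grip above 0.045 m)) and value of joint gate below 0.06 rad and contact force between carabiner and eye between 4 and 25 N and height (world z) of carabiner_grip below 0.075 m and angle between carabiner_grip's own z axis and vertical below 0.35 rad), for 0.3 s.
At the end, for the whole second after the job is handed in: The carabiner lies flat (within 0.2 rad) and still on the bench, its spine's mid-height point below 18 mm, one leg of the anchor eye inside its ring and the gate shut (below 0.06 rad) (((x of eye_leg_near in the frame of carabiner_grip between 0.01 and 0.071 m and y of eye_leg_near in the frame of carabiner_grip between -0.071 and 0.051 m) or (x of eye_leg_far in the frame of carabiner_grip between 0.01 and 0.071 m and y of eye_leg_far in the frame of carabiner_grip between -0.071 and 0.051 m)) and value of joint gate below 0.06 rad and height (world z) of carabiner_grip below 0.018 m and angle between carabiner_grip's own z axis and vertical below 0.2 rad and linear speed of carabiner below 0.02 m/s); the robot touches nothing.
It fails at once if the carabiner is wrenched against the eye with more than 40 N (contact force between carabiner and eye above 40 N).
It fails at once if the bottle, jar or spanner is moved by more than 30 mm (distance of any of lube, grease, spanner from where it was at the start of the episode above 0.03 m).
It also fails if it takes over 54 s, if anything falls off the work surface, if the arm or the gripper's body presses on something with over 40 N, if the wrist force passes 120 N, or if a joint passes its speed limit or range.

## Working session

There is one attempt and no reset: what is moved stays moved. The work goes in short steps, Python scripts to look and compute and a tool call to move; the robot and the scene stay as the last step left them, time stands still between calls to the robot, and variables do not carry over. Pictures are saved under pics/ and viewed, about 8 in all and at most 12, crops included, and the job is handed in when it is done.

Besides the shell and the picture viewer there is one more tool, called after "Request:" as a command line: name --argument value ..., lists and objects as JSON in quotes. jog_arm: Moves the arm, as the interface text tells. Its arguments: {"type":"object","properties":{"series":{"type":"array"}},"required":["series"]}

```bash
mkdir -p pics; cat > h.py <<'E'
from cell import *
import numpy as np, cv2
from scipy.spatial.transform import Rotation as R
def px2ray(c,u,v):
    f=200/np.tan(np.radians(c['fovy'])/2)
    d=np.array([(u-c['cx'])/f,-(v-c['cy'])/f,-1.0]); T=np.array(c['cam_to_world'])
    return T[:3,3],T[:3,:3]@d
def onplane(c,u,v,z):
    o,d=px2ray(c,u,v); return o+d*(z-o[2])/d[2]
def cloud(c):
    f=200/np.tan(np.radians(c['fovy'])/2); z=c['range_z']; v,u=np.mgrid[0:400,0:640]
    P=np.stack([(u-c['cx'])/f*z,-(v-c['cy'])/f*z,-z],-1); T=np.array(c['cam_to_world'])
    return P@T[:3,:3].T+T[:3,3]
def save(n,im): cv2.imwrite('pics/'+n,im[...,::-1])
E
python3 - <<'E'
from h import *
a=get_image('top');b=get_image('scene')
save('a.png',np.vstack([a['img'],b['img']])[:, :])
im=cv2.resize(np.vstack([a['img'],b['img']]),(480,600));
save('top.png',a['img']);save('scene.png',b['img'])
np.savez('t0.npz',**{k:v for k,v in a.items()})
for c in (a,b): print({k:v for k,v in c.items() if k not in('img','range_z')})
s=read_state();print(s)
E
```

```text
{'fovy': 46.137999845065195, 'cx': 321.69299985227735, 'cy': 200.29232537185226, 'cam_to_world': array([[ 2.44011769e-02,  9.86956471e-01, -1.59127329e-01,
         3.70140751e+02],
       [-9.99503748e-01,  2.72571284e-02,  1.57894401e-02,
         6.86552896e+01],
       [ 1.99208442e-02,  1.58663081e-01,  9.87131798e-01,
         1.24656325e+03],
       [ 0.00000000e+00,  0.00000000e+00,  0.00000000e+00,
         1.00000000e+00]])}
{'fovy': 45.36375970275119, 'cx': 319.25744503015693, 'cy': 200.5561326106881, 'cam_to_world': array([[ 6.85673514e-01, -4.84509428e-01,  5.43233326e-01,
         1.12278719e+03],
       [ 7.27883191e-01,  4.50069139e-01, -5.17323718e-01,
        -4.72971362e+02],
       [ 6.15566308e-03,  7.50125579e-01,  6.61266757e-01,
         7.48037922e+02],
       [ 0.00000000e+00,  0.00000000e+00,  0.00000000e+00,
         1.00000000e+00]])}
{'clock': 0.1, 'qpos': array([-1.22178955,  0.62925528,  0.03849787,  1.51829419, -0.02702955,
        0.99630543, -0.01998122]), 'qd': array([ 1.23277534e-03, -4.06271286e-04,  7.69040357e-04, -1.25299205e-03,
        7.99111297e-06,  1.48017091e-03,  5.89744562e-04]), 'tau': array([ 3.11401105e-03, -5.64527607e+01,  1.23018421e+00, -1.93972796e+01,
        1.11648950e-02,  5.40347464e-03, -3.12052600e-05]), 'eef_pos': array([261.71094573, 594.33147596, 217.97259723]), 'tool_rot': array([-1.55657128,  1.56905349, -1.97141892]), 'force': array([ 0.33431606,  0.53035883, -1.04955446]), 'torque': array([0.00566416, 0.00133445, 0.02426838]), 'width': 85.15937144785488}
```

View pics/top.png

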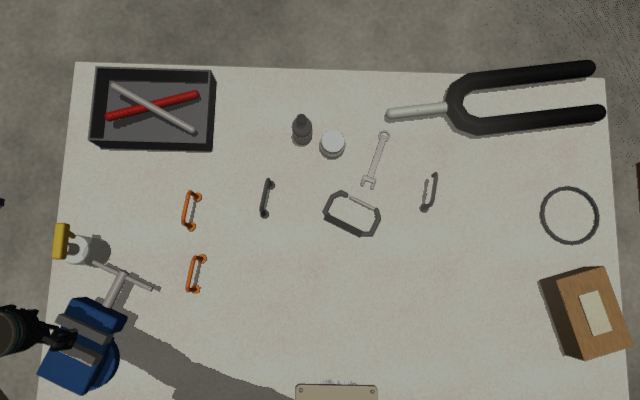

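View pics/scene.png

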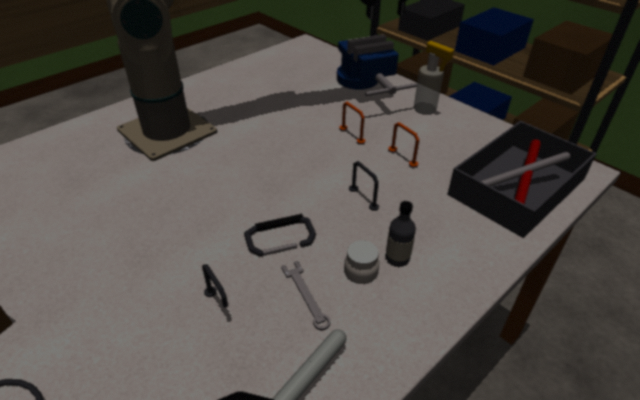

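```bash
python3 - <<'E'
from h import *
a=get_image('top');b=get_image('scene')
t=cv2.resize(a['img'][165:250,240:450],None,fx=3.7,fy=3.7,interpolation=cv2.INTER_CUBIC)
s=cv2.resize(b['img'][150:330,190:420],None,fx=1.6,fy=1.6,interpolation=cv2.INTER_CUBIC)
s=cv2.copyMakeBorder(s,0,0,0,t.shape[1]-s.shape[1],cv2.BORDER_CONSTANT)
save('crop.png',np.vstack([t,s])[:600])
g=cv2.cvtColor(a['img'],cv2.COLOR_RGB2GRAY)
P=cloud(a)
np.set_printoptions(precision=1,suppress=True)
for n,(x0,x1,y0,y1) in dict(eye=(252,282,170,225),hook=(415,445,165,220),car=(318,385,183,242)).items():
    m=np.zeros_like(g);m[y0:y1,x0:x1]=g[y0:y1,x0:x1]<(95)
    v,u=np.nonzero(m); h=P[v,u,2]
    print(n,len(v),np.percentile(h,[5,25,50,75,95]))
    top=P[v,u][h>70]
    if n!='car' and len(top): print('top pts',len(top),top.mean(0),cv2.fitLine(top[:,:2].astype(np.float32),2,0,.01,.01).ravel(), top.min(0),top.max(0))
for v in range(172,224,3):
    print(v,''.join('%4d'%x for x in P[v,254:280,2]))
E
```

```text
eye 277 [-2.7  1.9 44.7 86.9 90.8]
top pts 125 [563.3 191.7 114.4] [  0.9   0.4 563.3 191.7] [370.1  68.7  70.2] [ 611.5  203.8 1246.6]
hook 195 [ 1.1 33.4 84.2 88.3 91.4]
top pts 125 [ 594.7 -231.5   86.4] [   1.    -0.2  594.7 -231.5] [ 553.9 -240.9   71.6] [ 640.1 -221.9   94.8]
car 630 [ 7.6 10.4 12.3 14.2 16.9]
172   -3   0  -2   2  -4  -2  -2   0  -1  -3  -1   0   0   1  -5   4   0  -2   0  -1   0  -1  -3   0   0  -3
175    0  -4   0  -1  -1  -1  -4   0   0  -6   0   4  -3   0  -4   0  -4  -2  -31246   3   1  -2  -4   0   0
178   -3   1  -3   1  -2  -5   0   1   1   0   0   0  -3  82  80   0   3   3   0  -5  -2   0   0  -1  -4  -1
181   -2  -3  -4  -5   0  -2  -2  -2   0   6   0  82  87  88  87  81  65   1   0   0  -5   2   0   0  -3  -3
184    0   1   1  -2  -1  -3  -1  -4  -2   0  -4  86  87  91  85  35  34  25   2   0   5  -1   1  -1   0   0
187   -3   1   5   0  -1   2   0   0  -1  -3  87  85  92  88   5   0  -2   4   0   4   4   0  -3  -5  -2   0
190    0   1   0   7  -2   0  -3   0   0  84  87  95  88   0  -4   0  -2   0   0  -1  -3   0   1   0  -1   0
193    3  -1  -2   
[... 479 characters left out ...]
-1   0  -3   4   1   2   0  -1   0   3   1   2
208    2   0   1  -7  -2  78  81  84  83  80   0   4  -1   2  -5   0  -4  -2  -3   0  -2  -4  -5  -3   0   0
211   -1   0  -2   0   0   0  80  77  72  65  43   5   0   5   0  -1   1   0  -1  -1  -1  -5   0   0   0   0
214    2   0   1   3  -3   0   1   4  29  32  22  13   0   3   0  -1   0  -2   0  -6   1   0  -1   3  -3  -3
217   -4   0   2  -1  -1   3   0   5   2   2   2   3   4   2  -1  -1  -3  -1  -2   0  -1  -5   1  -1  -1   1
220    3  -1  -2  -2   1  -2  -5  -3   0  -2  -4  -1   0  -6  -1  -3   0   0   0  -1   0  -2  -1   5  -4  -3
223   -2  -4   1  -3   2   0   0   0  -2   0   0   4   1   0  -3  -7   0  -3   0  -4   0  -3  -2   1   0   1
```

View pics/crop.png

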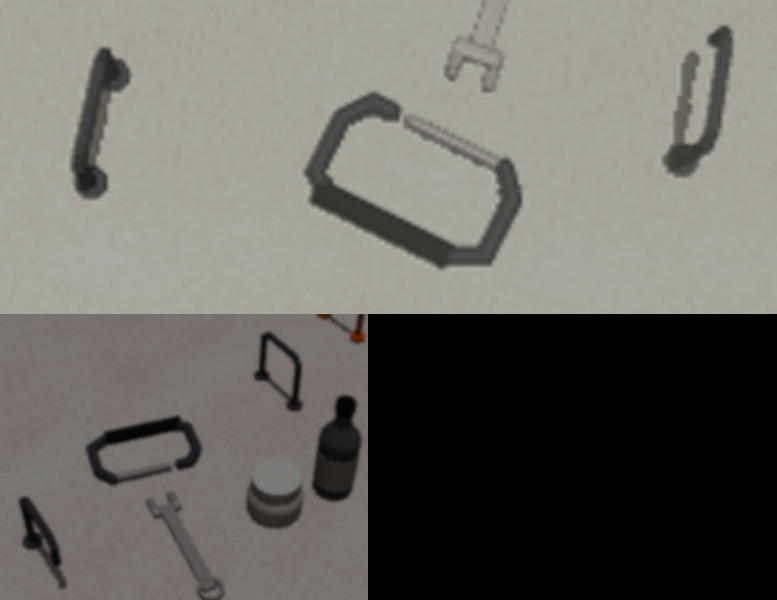

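The crop shows two dark staples. The left one, at top px (265,198), has two flanges at (264,214) and (271,185), so it is the closed eye. The right one, at (430,190), has one flange and a free end, so it is the open hook. The orange ones are look-alikes to leave alone. The carabiner's gate tip is at (350,198), so its +x points away from the robot and its +y to the left.

```bash
python3 - <<'E'
from h import *
np.set_printoptions(precision=3,suppress=True)
a=get_image('top');P=cloud(a)
I=a['img'].astype(int);g=I.mean(2)
# sleeve
x0,x1,y0,y1=318,385,183,242
m=np.zeros(g.shape,np.uint8)
print('grey pct',np.percentile(g[y0:y1,x0:x1],[1,2,5,8,10,15,20]))
m[y0:y1,x0:x1]=g[y0:y1,x0:x1]<62
n,l,st,ce=cv2.connectedComponentsWithStats(m); k=1+np.argmax(st[1:,4]); print(st[1:,4])
v,u=np.nonzero(l==k); W=np.array([onplane(a,uu,vv,14)[:2] for uu,vv in zip(u,v)])
r=cv2.minAreaRect(W.astype(np.float32));print('sleeve rect',r,W.mean(0))
# whole frame bbox at z=14
m[:]=0;m[y0:y1,x0:x1]=g[y0:y1,x0:x1]<105
n,l,st,ce=cv2.connectedComponentsWithStats(m);k=1+np.argmax(st[1:,4])
v,u=np.nonzero(l==k); W=np.array([onplane(a,uu,vv,12)[:2] for uu,vv in zip(u,v)]);print('frame rect',cv2.minAreaRect(W.astype(np.float32)))
# eye top bar
Q=P[170:225,252:282].reshape(-1,3);Q=Q[(Q[:,2]>78)&(Q[:,2]<100)]
q=Q[:,:2].astype(np.float32);L=cv2.fitLine(q,2,0,.01,.01).ravel();d=L[:2]*np.sign(L[0]);c=L[2:]
t=(q-c)@d; print('eye bar',c,d,np.degrees(np.arctan2(d[1],d[0])),t.min(),t.max(), 'mid',c+d*(t.min()+t.max())/2)
for p in((264.3,214.5),(271.4,184.7)):print('flange',onplane(a,*p,3))
Q=P[170:225,252:282].reshape(-1,3);Q=Q[(Q[:,2]>15)&(Q[:,2]<60)];print('leg pts',Q[:40])
s=read_state();M=R.from_euler('xyz',s['tool_rot']).as_matrix();print(M,s['eef_pos'],s['clock'])
E
```

```text
grey pct [ 51.667  52.667  54.667  68.667  71.667  80.6   119.333]
[235]
sleeve rect ((505.7546081542969, -8.78628921508789), (107.25698852539062, 16.68426513671875), 64.79154205322266) [504.837  -8.117]
frame rect ((534.0922241210938, -31.386154174804688), (148.38084411621094, 91.48760223388672), 64.79743194580078)
eye bar [567.33  195.282] [ 0.985 -0.175] -10.050716 -41.119415 44.52282 mid [569.006 194.985]
flange [528.073 200.648   3.   ]
flange [609.356 185.127   3.   ]
leg pts [[610.644 183.916  59.725]
 [608.474 184.024  57.478]
 [606.689 184.324  53.249]
 [605.148 187.38   47.308]
 [606.284 185.314  41.891]
 [609.501 184.23   25.862]
 [603.926 187.993  39.976]
 [604.669 185.722  36.528]
 [606.505 183.969  27.436]
 [603.657 189.113  27.512]
 [604.771 187.006  22.086]
 [605.889 184.877  16.645]
 [532.76  198.123  37.862]
 [527.364 198.353  58.373]
 [529.422 197.422  43.342]
 [525.776 204.29   49.793]
 [525.363 201.321  53.496]
 [526.228 199.438  47.387]
 [527.731 198.053  36.375]
 [530.142 197.35   18.402]
 [525.475 203.539  32.5  ]
 [525.639 201.025  31.768]
 [526.594 199.169  24.854]
 [527.798 197.485  16.008]
 [524.814 202.462  17.505]]
[[-0.     0.403  0.915]
 [-0.001  0.915 -0.403]
 [-1.    -0.001  0.   ]] [261.822 594.625 218.383] 0.25
```

Request:
jog_arm --series '[[[10.5,0,0],[0,0,0],-0.2],[[10.5,0,0],[0,0,0],-0.2],[[10.5,0,0],[0,0,0],-0.2],[[10.5,0,0],[0,0,0],-0.2],[[10.5,0,0],[0,0,0],-0.2],[[10.5,0,0],[0,0,0],-0.2],[[10.5,0,0],[0,0,0],-0.2],[[10.5,0,0],[0,0,0],-0.2]]'

```text
clock: 1.25
eef_pos: [261.7, 594.9, 218.7]
tool_rot: [-0.554, 1.57, -2.441]
force: [-0.4, 0.4, 0.4]
width: 51.3
```

Request:
jog_arm --series '[[[7.4,0,0],[0,0,0],-0.2],[[0,0,0],[0,0,0],-0.2]]'

```text
clock: 1.5
eef_pos: [261.6, 594.9, 218.6]
tool_rot: [0.59, 1.57, -1.419]
force: [-0.1, 0.5, -0.7]
width: 51.3
```

```bash
cat >> h.py <<'E'
def go(target,z=None,yaw=None):
    "remaining shift in tool axes to TCP target [x,y,z]; yaw = wanted tool-y angle, deg"
    s=read_state();M=R.from_euler('xyz',s['tool_rot']).as_matrix()
    a=np.degrees(np.arctan2(M[1,1],M[0,1]))
    np.set_printoptions(precision=2,suppress=True)
    print('t',s['clock'],'pos',s['eef_pos'],'yawY',a,'tilt',M[:,0],'F',s['force'],'T',s['torque'],'w',s['width'])
    print('shift',M.T@(np.array(target)-s['eef_pos']),'turn x',None if yaw is None else a-yaw)
E
python3 -c "
from h import *
go([514.7,11.4,150],yaw=-25.2)"
```

```text
t 1.5 pos [261.63 594.9  218.55] yawY -25.067739197994452 tilt [ 0. -0. -1.] F [-0.13  0.46 -0.73] T [0.04 0.03 0.  ] w 51.27794518642322
shift [ 68.88 476.43 421.29] turn x 0.1322608020055469
```

Request:
jog_arm --series '[[[0,0,0],[0,36,32],-0.2],[[0,0,0],[0,36,32],-0.2],[[0,0,0],[0,36,32],-0.2],[[0,0,0],[0,36,32],-0.2],[[0,0,0],[0,36,32],-0.2],[[0,0,0],[0,36,32],-0.2],[[0,0,0],[0,36,32],-0.2],[[0,0,0],[0,36,32],-0.2]]'

```text
clock: 2.5
eef_pos: [414.3, 239.4, 219.1]
tool_rot: [2.763, 1.57, 0.756]
force: [0.2, -0.0, 0.1]
width: 51.0
```

Request:
jog_arm --series '[[[0,0,0],[10,36,32],-0.2],[[0,0,0],[10,36,32],-0.2],[[0,0,0],[10,36,32],-0.2],[[0,0,0],[10,36,32],-0.2],[[0,0,0],[10,36,32],-0.2],[[0,0,0],[0,8,5],-0.2],[[0,0,0],[0,0,0],-0.2]]'

```text
clock: 3.38
eef_pos: [513.9, 11.3, 168.8]
tool_rot: [-2.683, 1.57, 1.591]
force: [0.1, -0.7, -0.1]
width: 51.3
```

```bash
python3 - <<'E'
from h import *
go([514.7,11.4,150],yaw=-25.2)
w=get_image('wrist');save('w1.png',w['img'])
P=cloud(w);g=w['img'].mean(2)
print(w['cam_to_world'],w['fovy'])
# sleeve: dark, low, near expected
m=((g<60)&(abs(P[...,2]-13)<8)&(abs(P[...,0]-506)<90)&(abs(P[...,1]+7)<90)).astype(np.uint8)
n,l,st,ce=cv2.connectedComponentsWithStats(m);k=1+np.argmax(st[1:,4]);print(st[k])
W=P[l==k];print(cv2.minAreaRect(W[:,:2].astype(np.float32)),W[:,2].mean())
E
```

```text
t 3.375 pos [513.86  11.28 168.84] yawY -25.14766554520745 tilt [-0.  0. -1.] F [ 0.13 -0.66 -0.07] T [ 0.02  0.04 -0.04] w 51.254700934409286
shift [18.84  0.71 -0.46] turn x 0.05233445479255039
[[  0.9    0.41   0.13 547.16]
 [ -0.43   0.86   0.27  80.47]
 [ -0.    -0.3    0.95 323.2 ]
 [  0.     0.     0.     1.  ]] 63.67670735880199
[ 312  131   92  138 3728]
((537.7944946289062, -31.541534423828125), (146.81729125976562, 90.44413757324219), 64.5299301147461) 12.347520904810908
```

View pics/w1.png

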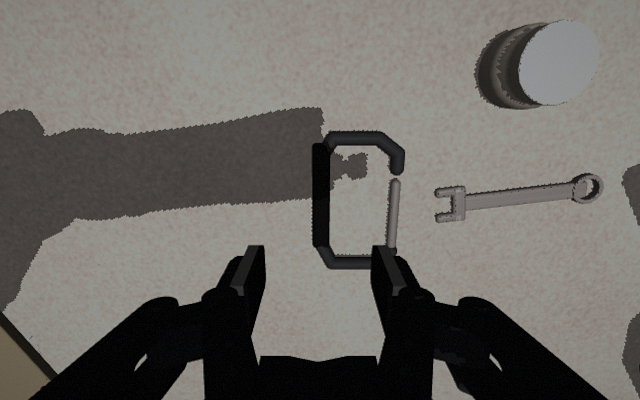

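The wrist view shows the sleeve at columns 313–328, centred between the fingers at 248 and 390, with a clear path down. I'll descend and grip at y ≈ +20.

Request:
jog_arm --series '[[[0,0,0],[40,1.5,-0.5],-0.2],[[0,0,0],[40,0,0],-0.2],[[0,0,0],[30,0,0],-0.2],[[0,0,0],[20,0,0],-0.2],[[0,0,0],[10,0,0],-0.2],[[0,0,0],[0,0,0],-0.2]]'

```text
clock: 4.18
eef_pos: [514.9, 12.4, 28.7]
tool_rot: [-1.81, 1.57, 2.465]
force: [0.3, -0.3, -0.1]
width: 51.2
```

Request:
jog_arm --series '[[[0,0,0],[0,0,0],0.3],[[0,0,0],[0,0,0],0.6],[[0,0,0],[0,0,0],1],[[0,0,0],[0,0,0],1],[[0,0,0],[0,0,0],1]]'

```text
clock: 4.8
eef_pos: [515.3, 11.2, 28.9]
tool_rot: [2.413, 1.571, 0.403]
force: [0.3, 0.0, 0.1]
width: 0.3
```

```bash
python3 -c "
from h import *
go([515.5,11.6,27],yaw=-25.2)"
```

```text
t 4.8 pos [515.32  11.23  28.88] yawY -25.17337878825404 tilt [ 0.  0. -1.] F [0.26 0.04 0.07] T [ 0.01  0.   -0.03] w 0.29526514105517315
shift [ 1.88  0.   -0.41] turn x 0.026621211745958107
```

```bash
python3 - <<'E'
from h import *
w=get_image('wrist');save('w2.png',w['img'][100:])
a=get_image('top');save('t2.png',cv2.resize(a['img'][150:260,290:410],None,fx=4,fy=4))
im=np.zeros((300+0,640,3),np.uint8)
t=cv2.resize(a['img'][150:260,290:410],None,fx=2.4,fy=2.4)
o=np.zeros((300,160+0+t.shape[1]+320,3),np.uint8)
E
python3 -c "
import cv2,numpy as np
a=cv2.imread('pics/w2.png');b=cv2.imread('pics/t2.png');b=cv2.resize(b,(327,300));a=cv2.resize(a,(470,220))
o=np.zeros((300,800,3),np.uint8);o[:220,:470]=a;o[:,470:797]=b;cv2.imwrite('pics/c2.png',o)"
```

```text
(no output)
```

View pics/c2.png

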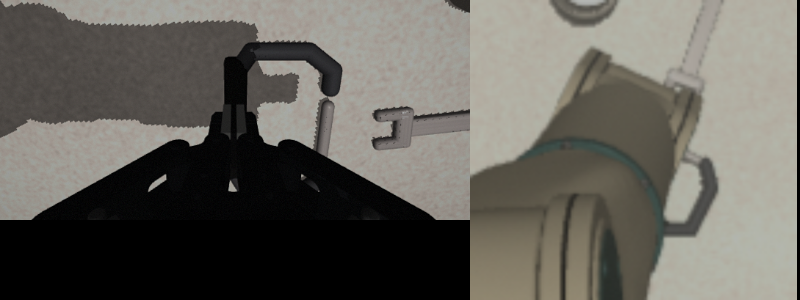

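The fingers shut to 0.3 mm and are standing over the sleeve at (233,105), so the grip was too high. I'll check the tip height and whether the carabiner moved.

```bash
python3 - <<'E'
from h import *
np.set_printoptions(precision=1,suppress=True)
w=get_image('wrist');P=cloud(w);g=w['img'].mean(2)
s=read_state();c=s['eef_pos'][:2]
D=np.hypot(P[...,0]-c[0],P[...,1]-c[1])
m=(D<25)&(g<90)
for z0 in range(0,60,5): print(z0,((P[...,2]>z0)&(P[...,2]<z0+5)&m).sum(),end='; ')
M=R.from_euler('xyz',s['tool_rot']).as_matrix()
m2=(g<60)&(abs(P[...,2]-13)<6)&(D<200)
l=(P[m2]-s['eef_pos'])@M
print(); print(len(l)); 
# column strip along the fingers in picture
for v in range(180,300,8): print(v,P[v,310:330:3,2], ((P[v,318]-s['eef_pos'])@M))
E
```

```text
0 281; 5 9; 10 1495; 15 1; 20 0; 25 0; 30 0; 35 0; 40 5; 45 201; 50 303; 55 326; 
8623
180 [ 8.8  9.8  9.  10.2  9.9 11.1 11.2] [ 19.3   0.8 -32.3]
188 [13.3 14.  14.2 14.1 12.8 13.  13.7] [ 15.4   0.8 -28.8]
196 [14.4 12.9 13.3 13.2 13.6 13.2 14.6] [ 16.    0.8 -24.1]
204 [12.2 12.8 13.6 13.3 14.2 13.8 12.1] [ 15.1   0.8 -19.7]
212 [13.3 13.6 13.1 12.8 14.3 12.7 12.3] [ 14.9   0.8 -15. ]
220 [12.8 13.5 13.4 14.1 13.1 13.  13.8] [ 15.4   0.8 -10. ]
228 [12.5 13.8 13.7 13.  13.8 13.2 13.9] [14.9  0.8 -5.3]
236 [13.6 13.9 12.5 13.6 13.1 13.4 13. ] [15.6  0.8 -0.1]
244 [47.3 46.8 46.4 47.1 45.6 46.9 46.4] [-19.1   0.8 -11.7]
252 [54.7 54.3 53.5 54.2 54.6 54.2 54.6] [-25.1   0.8 -10.7]
260 [62.  61.7 61.9 62.1 61.9 61.7 61.3] [-34.2   0.8 -11.7]
268 [68.1 69.1 67.6 69.9 68.2 69.1 68.2] [-39.7   0.8 -11.1]
276 [73.9 74.4 74.3 75.3 74.8 74.4 74.4] [-45.3   0.8 -10.8]
284 [78.2 77.6 77.2 76.6 77.9 77.8 81.1] [-50.1   0.8 -10.4]
292 [86.  79.2 77.9 78.5 78.6 86.3 87.6] [-49.9   0.8  -6.8]
```

Request:
jog_arm --series '[[[0,0,0],[0,0,0],-0.2],[[0,0,0],[0,0,0],-0.2],[[0,0,0],[0,0,0],-0.2],[[0,0,0],[0,0,0],-0.2]]'

```text
clock: 5.45
eef_pos: [515.2, 11.3, 28.8]
tool_rot: [-1.7, 1.571, 2.573]
force: [0.3, 0.8, -0.5]
width: 51.1
```

```bash
python3 - <<'E'
from h import *
np.set_printoptions(precision=1,suppress=True)
w=get_image('wrist');P=cloud(w);save('w3.png',w['img'])
s=read_state();M=R.from_euler('xyz',s['tool_rot']).as_matrix()
L=(P-s['eef_pos'])@M
print(s['eef_pos'],s['width'])
m=(abs(L[...,1])<60)&(abs(L[...,2])<30)&(L[...,0]<14)&(w['range_z']>0)
print('finger ahead-most by y bin:')
for y in range(-60,60,6):
    q=L[m&(L[...,1]>=y)&(L[...,1]<y+6)]
    if len(q): print(y,len(q),np.sort(q[:,0])[-8:], q[np.argsort(q[:,0])[-8:],2])
E
```

```text
[515.2  11.3  28.8] 51.052241350154844
finger ahead-most by y bin:
-60 2234 [-62.6 -62.6 -62.5 -62.3 -62.1 -62.  -62.  -61.9] [-12.4 -11.9 -12.2 -11.4 -12.4 -11.9 -12.3 -12.2]
-54 4275 [-60.7 -60.6 -60.6 -60.5 -60.5 -60.4 -60.3 -59.6] [-11.8 -12.1 -12.1 -11.6 -12.  -12.  -11.9 -11.4]
-48 2317 [-57.4 -57.4 -57.4 -57.3 -57.3 -57.2 -57.1 -56.4] [-7.4 -7.  -7.4 -7.  -7.  -7.3 -6.4 -7.1]
-42 1126 [-24.5 -23.4 -23.2 -23.1 -22.9 -22.2 -22.  -21.7] [-7.5 -6.9 -6.8 -7.3 -7.1 -6.8 -7.2 -7. ]
-36 1024 [-20.9 -20.8 -20.7 -20.3 -20.  -20.  -19.8 -19.5] [-11.1 -11.1 -10.6 -10.9 -10.7 -11.2 -11.1 -10.9]
-30 2980 [-15.5 -15.5 -15.3 -15.2 -14.9 -14.8 -14.1 -13.7] [ 6.  -1.1 -3.1 -2.5  7.5 -3.9  4.7  5.5]
-24 2001 [-68.8 -68.8 -68.3 -68.2 -68.1 -67.9 -67.8 -67. ] [-12.7 -12.3 -12.7 -12.2 -12.5 -12.  -12.7 -12.1]
-18 1483 [-84.  -84.  -83.9 -83.8 -83.3 -83.1 -83.1 -82.9] [-17.3 -17.5 -17.8  -9.5 -17.9 -16.4 -17.1 -17.2]
-12 1194 [-84.3 -84.2 -84.2 -84.  -84.  -84.  -83.5 -83.4] [-9.9 -9.9 -9.5 -9.7 -9.7 -9.4 -9.2 -8.8]
-6 1000 [-84.4 -84.2  13.7  13.7  13.9  13.9  14.   14. ] [ -9.1  -9.2 -27.1  -4.  -
[... 360 characters left out ...]
2 -71.5 -70.6 -70.1 -70. ] [-16.8 -16.7 -15.8 -13.1 -12.5 -12.2 -12.5 -12.1]
24 3080 [-15.5 -15.4 -15.4 -15.4 -15.4 -15.4 -14.8 -14.3] [ 7.2  5.  -4.2  8.9 -5.8  4.5 -4.4  4.6]
30 1170 [-20.2 -20.2 -20.  -19.5 -19.5 -19.1 -18.7 -18.5] [-10.8 -10.8 -10.7 -10.9 -10.9 -10.7 -10.5 -10.5]
36 1036 [-23.2 -23.2 -22.6 -22.2 -22.2 -22.2 -22.1 -22. ] [-6.7 -6.7 -7.  -7.2 -7.2 -7.2 -6.7 -7.1]
42 1851 [-56.8 -56.7 -56.7 -56.7 -56.6 -56.1 -56.1 -55.9] [-7.  -6.9 -7.3 -6.8 -6.8 -7.3 -6.9 -6.7]
48 4413 [-59.9 -59.8 -59.1 -58.9 -58.9 -58.8 -58.  -57.5] [-11.5  -7.1  -7.4  -6.4  -6.8  -6.8  -6.6  -6.2]
54 2518 [-61.9 -61.6 -61.6 -61.6 -61.4 -61.1 -60.4 -60.3] [-12.1 -12.  -12.3 -12.3 -11.8 -12.  -11.9 -11.5]
```

View pics/w3.png

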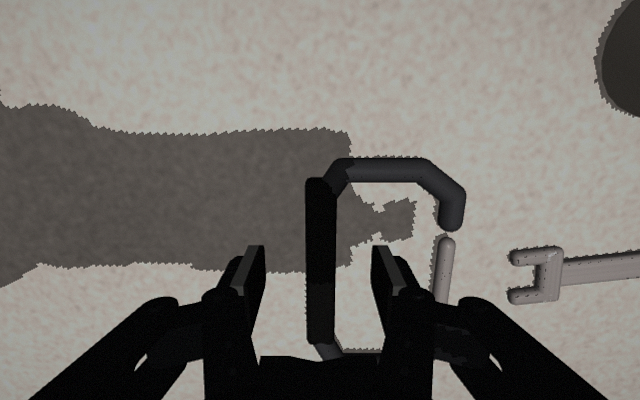

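The depth shows the hand base 84 mm behind the reported TCP, where 48 mm is stated, and the tips at z ≈ 44. The reported TCP therefore lies about 36 mm too far ahead. The carabiner has not moved, with its sleeve at columns 306–335 between the fingers. I'll go 37 mm lower, gently, and close.

Request:
jog_arm --series '[[[0,0,0],[15,0.5,0],-0.2],[[0,0,0],[10,0,0],-0.2],[[0,0,0],[6,0,0],-0.2],[[0,0,0],[3,0,0],-0.2],[[0,0,0],[2,0,0],-0.2],[[0,0,0],[1,0,0],-0.2],[[0,0,0],[0,0,0],-0.2]]'

```text
clock: 6.38
eef_pos: [515.9, 11.1, -8.1]
tool_rot: [2.083, 1.57, 0.073]
force: [-0.4, 0.0, 0.5]
width: 51.5
```

Request:
jog_arm --series '[[[0,0,0],[0,0,0],0.2],[[0,0,0],[0,0,0],0.5],[[0,0,0],[0,0,0],1],[[0,0,0],[0,0,0],1],[[0,0,0],[0,0,0],1]]'

```text
clock: 7.0
eef_pos: [516.1, 11.0, -7.8]
tool_rot: [2.052, 1.57, 0.042]
force: [-1.3, 0.9, 5.8]
width: 15.8
```

Request:
jog_arm --series '[[[0,0,0],[-2,0,0],1],[[0,0,0],[-8,0,0],1],[[0,0,0],[-15,0,0],1],[[0,0,0],[-15,0,0],1],[[0,0,0],[0,0,0],1]]'

```text
clock: 7.62
eef_pos: [517.0, 11.1, 33.5]
tool_rot: [2.006, 1.568, -0.004]
force: [0.6, -0.2, -2.2]
width: 16.3
```

```bash
cat >> h.py <<'E'
def car(name='x'):
    "carabiner frame points in tool axes, from the wrist depth: sleeve/bars, plane tilt"
    w=get_image('wrist');P=cloud(w);s=read_state();M=R.from_euler('xyz',s['tool_rot']).as_matrix()
    save(name+'.png',w['img']); return w,P,(P-s['eef_pos'])@M,s,M
E
python3 - <<'E'
from h import *
w,P,L,s,M=car('w4')
go([0,0,0])
g=w['img'].mean(2)
m=(g<75)&(L[...,0]>-10)&(L[...,0]<25)&(abs(L[...,1]-35)<75)&(L[...,2]<60)&(L[...,2]>-90)&(P[...,2]>12)
n,l,st,ce=cv2.connectedComponentsWithStats(m.astype(np.uint8));k=1+np.argmax(st[1:,4]);print(st[k])
Q=L[l==k];A=np.c_[Q[:,1:],np.ones(len(Q))];f=np.linalg.lstsq(A,Q[:,0],rcond=None)[0]
print('plane x=%.3f*y+%.3f*z+%.1f'%tuple(f)); print('rect (tool y,z)',cv2.minAreaRect(Q[:,1:].astype(np.float32)), Q.min(0),Q.max(0))
E
```

```text
t 7.675 pos [516.37  11.24  32.71] yawY -25.147731655023936 tilt [ 0.  0. -1.] F [-0.23 -0.02 -1.64] T [ 0.11  0.01 -0.07] w 16.19044279858453
shift [  31.77 -462.7   229.63] turn x NoneTraceback (most recent call last):
  File "<stdin>", line 6, in <module>
    return _wrapfunc(a, 'argmax', axis=axis, out=out, **kwds)
    return bound(*args, **kwds)
ValueError: attempt to get argmax of an empty sequence
```

View pics/w4.png

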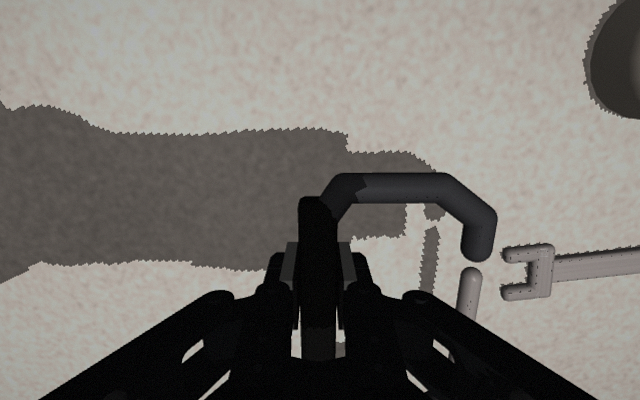

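The carabiner is held (weight about 1.7 N), with its sleeve at columns 298–338. Next I measure its pose in the hand.

```bash
python3 - <<'E'
from h import *
w,P,L,s,M=car('w5')
g=w['img'].mean(2)
m=(abs(P[...,2]-52)<10)
m&=(g<85)&(L[...,2]<-12)&(L[...,2]>-70)&(L[...,1]>-30)
m2=(L[...,2]<-12)&(L[...,2]>-70)&(L[...,1]>-30)&(L[...,1]<120)&(g<90)&(P[...,2]>20)&(P[...,2]<80)
Q=L[m2]
print(len(Q),np.percentile(P[m2][:,2],[1,25,50,75,99]))
A=np.c_[Q[:,1:],np.ones(len(Q))];f=np.linalg.lstsq(A,Q[:,0],rcond=None)[0]
print('plane x=%.3f*y+%.3f*z+%.1f'%tuple(f))
for zb in range(-70,-12,4):
    q=Q[(Q[:,2]>=zb)&(Q[:,2]<zb+4)]
    if len(q): print(zb,len(q),'y',np.percentile(q[:,1],[1,99]),'x',np.median(q[:,0]))
sl=Q[abs(Q[:,1])<14];print('sleeve',len(sl),sl.min(0),sl.max(0), cv2.fitLine(sl[:,1:].astype(np.float32),2,0,.01,.01).ravel())
# depth points brighter (gate) 
G=(L[...,1]>60)&(L[...,1]<100)&(L[...,2]>-70)&(L[...,2]<60)&(P[...,2]>25)&(P[...,2]<75)&(g>90);q=L[G];print('gate',len(q),q.min(0),q.max(0),q.mean(0))
E
```

```text
7833 [46.47770775 51.64062854 52.96556943 53.67067861 54.91204004]
plane x=0.008*y+-0.056*z+-22.2
-46 964 y [ 8.95516649 60.12131069] x -17.947897460639503
-42 1333 y [ 6.14251743 64.48834393] x -20.81468477998098
-38 1322 y [ 3.44583021 69.76743458] x -21.165962949127035
-34 1297 y [-7.13369161 75.19455829] x -20.250119076294695
-30 810 y [-7.68398081 80.35222442] x -21.02523777507441
-26 668 y [-7.73212741 81.37039904] x -21.051994055642805
-22 571 y [-7.86875679 81.62847682] x -21.084267579806884
-18 583 y [-7.94180137 81.51586294] x -21.081622211480028
-14 285 y [-8.02010561 81.56546167] x -21.151144003636603
sleeve 2584 [-46.92190704 -12.03411411 -44.45257091] [ -9.78440216  13.98549824 -12.02556601] [  0.45983332  -0.88800526   3.2466187  -27.078188  ]
gate 745 [-21.48331666  60.0209125  -26.56287927] [-11.20517813  82.6952548   58.00207401] [-18.26505867  76.09517789  14.92157994]
```

Request:
jog_arm --series '[[[-5,0,0],[-3,0,0],1],[[-5,0,0],[-2,0,0],1],[[-5,0,0],[0,0,0],1],[[0,0,0],[0,-30,0],1],[[0,0,0],[0,-30,0],1],[[0,0,0],[0,-30,0],1],[[0,0,0],[0,0,0],1]]'

```text
clock: 8.6
eef_pos: [423.4, 27.4, 36.4]
tool_rot: [-1.473, 1.565, 3.062]
force: [1.2, -0.2, -2.1]
width: 15.9
```

```bash
python3 -c "
from h import *
go([424.7,237.9,38],yaw=-10.1)"
```

```text
t 8.6 pos [423.41  27.38  36.42] yawY -10.15049450197601 tilt [-0.01  0.   -1.  ] F [ 1.15 -0.23 -2.1 ] T [ 0.04  0.07 -0.02] w 15.909940445525821
shift [  -1.49  -35.84 -207.45] turn x -0.05049450197600969
```

Request:
jog_arm --series '[[[0,0,0],[0,-9,-30],1],[[0,0,0],[0,-9,-40],1],[[0,0,0],[0,-9,-40],1],[[0,0,0],[0,-9,-40],1],[[0,0,0],[-1,0,-35],1],[[0,0,0],[0,0,-22],1],[[0,0,0],[0,0,0],1],[[0,0,0],[0,0,0],1]]'

```text
clock: 9.6
eef_pos: [428.4, 235.9, 37.6]
tool_rot: [0.079, 1.57, -1.67]
force: [-0.2, 0.1, -2.6]
width: 16.1
```

```bash
python3 - <<'E'
from h import *
go([424.7,237.9,38],yaw=-10.1)
w,P,L,s,M=car('w6')
g=w['img'].mean(2)
# near leg / eye points above bench
m=(P[...,2]>8)&(P[...,2]<100)&(np.hypot(P[...,0]-529,P[...,1]-201)<25)&(g<100)
Q=P[m];print(len(Q))
for z in range(8,100,10):
    q=Q[(Q[:,2]>=z)&(Q[:,2]<z+10)]
    if len(q):print(z,len(q),q[:,:2].mean(0),q[:,:2].min(0),q[:,:2].max(0))
m=(P[...,2]>83)&(P[...,2]<98)&(P[...,0]>500)&(P[...,0]<640)&(abs(P[...,1]-195)<40)
q=P[m][:,:2].astype(np.float32);print('bar',len(q),q.min(0),q.max(0),cv2.fitLine(q,2,0,.01,.01).ravel() if len(q) else '')
m2=(L[...,2]<-12)&(L[...,2]>-70)&(L[...,1]>-30)&(L[...,1]<90)&(g<90)&(P[...,2]>25)&(P[...,2]<80)
Q=L[m2];A=np.c_[Q[:,1:],np.ones(len(Q))];print(len(Q),np.linalg.lstsq(A,Q[:,0],rcond=None)[0],np.percentile(Q,[1,99],axis=0))
E
```

```text
t 9.6 pos [428.42 235.88  37.6 ] yawY -10.216766301356344 tilt [-0. -0. -1.] F [-0.23  0.08 -2.64] T [ 0.05  0.07 -0.01] w 16.059125345659453
shift [-0.4  -4.02 -1.33] turn x -0.11676630135634447
3834
8 55 [531.96 204.58] [527.63 198.13] [535.83 206.33]
18 196 [530.19 204.05] [527.19 198.96] [535.85 207.06]
28 246 [530.12 203.96] [527.21 198.53] [536.22 206.56]
38 276 [530.12 204.04] [526.81 198.59] [535.66 206.94]
48 342 [530.22 204.  ] [526.98 198.44] [536.25 206.7 ]
58 400 [530.2  204.04] [527.23 199.01] [537.04 206.69]
68 597 [530.66 203.78] [526.96 197.36] [539.88 207.04]
78 1356 [539.02 202.2 ] [527.94 195.3 ] [553.74 206.64]
88 366 [544.61 199.75] [538.24 195.14] [550.43 203.95]
bar 1194 [532.73 193.39] [554.87 205.25] [  1.     0.01 542.74 201.01]
7852 [  0.01  -0.05 -21.67] [[-22.11  -7.64 -44.38]
 [-13.66  79.84 -12.47]]
```

View pics/w6.png

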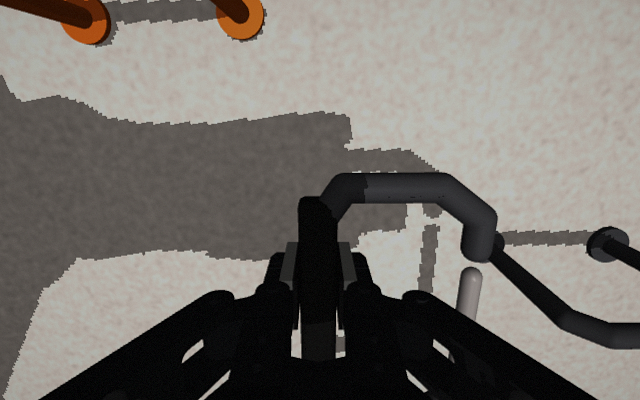

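The wrist view shows the near leg just right of the gate and nose (flange at (497,242)). It sits at carabiner coordinates of about (109, +5), and the gate is in line with it. I'll push along +x.

Request:
jog_arm --series '[[[0,0,0],[0,8,-2.5],1],[[0,0,0],[0,8,0],1],[[0,0,0],[0,5,0],1],[[0,0,0],[0,4,0],1],[[0,0,0],[0,4,0],1],[[0,0,0],[0,3,0],1],[[0,0,0],[0,0,0],1]]'

```text
clock: 10.52
eef_pos: [459.6, 233.7, 37.7]
tool_rot: [-1.242, 1.57, -2.99]
force: [-4.0, -0.5, -1.6]
width: 16.1
```

```bash
cat >> h.py <<'E'
def leg(lx0=532.,ly0=202.):
    s=read_state();M=R.from_euler('xyz',s['tool_rot']).as_matrix();np.set_printoptions(precision=2,suppress=True)
    l=M.T@(np.array([lx0,ly0,s['eef_pos'][2]])-s['eef_pos'])
    print('t',s['clock'],'pos',s['eef_pos'],'leg in carabiner x,y:',l[1]+.8,20-l[2],'F tool',M.T@s['force'],'T tool',M.T@s['torque'],'w',s['width'])
E
python3 -c "
from h import *
leg()"
```

```text
t 10.525 pos [459.65 233.7   37.66] leg in carabiner x,y: 77.61730726350385 1.5825959901675972 F tool [ 1.61 -3.83  1.22] T tool [ 0.1  -0.1  -0.66] w 16.13383550203288
```

Request:
jog_arm --series '[[[0,0,0],[0,4,0],1],[[0,0,0],[0,4,0],1],[[0,0,0],[0,4,0],1],[[0,0,0],[0,4,0],1],[[0,0,0],[0,3,0],1],[[0,0,0],[0,0,0],1]]'

```text
clock: 11.28
eef_pos: [477.5, 230.5, 37.3]
tool_rot: [-1.338, 1.568, -3.086]
force: [-6.6, -0.1, -1.7]
width: 16.3
```

```bash
python3 - <<'E'
from h import *
leg()
w,P,L,s,M=car('w7')
g=w['img'].mean(2)
m=(P[...,2]>8)&(P[...,2]<75)&(np.hypot(P[...,0]-532,P[...,1]-202)<12)&(g<100)
Q=P[m]
for z in range(8,78,10):
    q=Q[(Q[:,2]>=z)&(Q[:,2]<z+10)]
    if len(q):print(z,len(q),q[:,:2].min(0),q[:,:2].max(0))
E
```

```text
t 11.275 pos [477.52 230.49  37.34] leg in carabiner x,y: 59.45212217471412 1.5738672782391312 F tool [ 1.74 -6.47  1.28] T tool [ 0.09 -0.03 -1.33] w 16.28878711222756
8 137 [527.45 199.37] [536.74 206.66]
18 165 [527.47 200.39] [537.06 206.4 ]
28 185 [527.54 200.42] [536.94 206.46]
38 204 [527.66 201.96] [537.09 206.48]
48 208 [523.19 202.88] [537.04 210.72]
58 84 [530.92 202.85] [537.19 206.59]
```

View pics/w7.png

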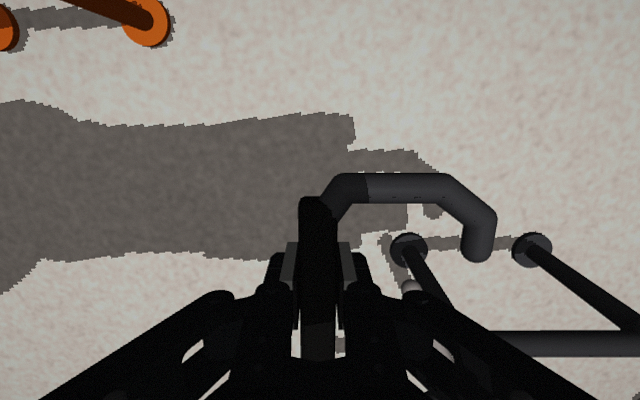

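The near leg is inside the nose line and the gate is pressed open, with its tip at (412,287). I'll go slightly deeper, then slide the carabiner along −y so the leg enters the pocket.

Request:
jog_arm --series '[[[0,0,0],[0,3,0],1],[[0,0,0],[0,0,4],1],[[0,0,0],[0,0,5],1],[[0,0,0],[0,0,6],1],[[0,0,0],[0,0,6],1],[[0,0,0],[0,0,6],1],[[0,0,0],[0,0,5],1],[[0,0,0],[0,0,0],1]]'

```text
clock: 12.32
eef_pos: [476.7, 198.0, 38.0]
tool_rot: [1.761, 1.57, 0.012]
force: [-0.2, -0.3, -2.4]
width: 16.6
```

```bash
python3 - <<'E'
from h import *
leg()
w,P,L,s,M=car('w8')
a=get_image('top')
t=cv2.resize(a['img'][160:240,220:340],(640,427))
save('t8.png',t); 
o=np.vstack([w['img'][140:320]]);save('w8c.png',o)
E
```

```text
t 12.325 pos [476.67 197.96  38.  ] leg in carabiner x,y: 54.53936379418105 33.78776622701374 F tool [ 2.42 -0.13  0.33] T tool [ 0.02  0.03 -0.08] w 16.58672389708573
```

View pics/w8.png

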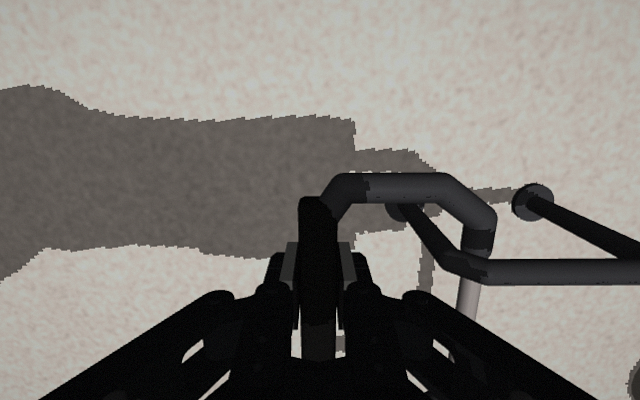

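The leg is in the pocket, the gate is back in line with the nose at (468,295), and the contact force is gone. Now the tug: small steps along −x, watching the force.

Request:
jog_arm --series '[[[0,0,0],[0,-4,0],1],[[0,0,0],[0,-3,0],1],[[0,0,0],[0,-1.5,0],1],[[0,0,0],[0,0,0],1]]'

```text
clock: 12.92
eef_pos: [467.7, 200.1, 37.8]
tool_rot: [-1.481, 1.571, 3.055]
force: [0.2, -1.2, -1.8]
width: 16.5
```

Request:
jog_arm --series '[[[0,0,0],[0,-1,0],1],[[0,0,0],[0,0,0],1]]'

```text
clock: 13.18
eef_pos: [467.0, 200.2, 37.8]
tool_rot: [1.967, 1.571, 0.218]
force: [0.4, -0.1, -3.2]
width: 16.1
```

```bash
python3 -c "
from h import *
leg()"
```

```text
t 13.175 pos [467.   200.16  37.84] leg in carabiner x,y: 64.45526785881918 33.291514218312564 F tool [ 3.22  0.43 -0.02] T tool [-0.02  0.07 -0.09] w 16.11716759456811
```

Request:
jog_arm --series '[[[0,0,0],[0,-1,0],1],[[0,0,0],[0,0,0],1]]'

```text
clock: 13.42
eef_pos: [466.8, 200.2, 37.9]
tool_rot: [1.728, 1.569, -0.02]
force: [1.6, 0.1, -2.5]
width: 15.8
```

Request:
jog_arm --series '[[[0,0,0],[0,-1,0],1],[[0,0,0],[0,0,0],1]]'

```text
clock: 13.68
eef_pos: [466.6, 200.4, 38.1]
tool_rot: [1.73, 1.568, -0.019]
force: [4.7, -1.3, -3.7]
width: 15.8
```

Request:
jog_arm --series '[[[0,0,0],[0,-1,0],1],[[0,0,0],[0,0,0],1]]'

```text
clock: 13.92
eef_pos: [466.6, 200.4, 38.2]
tool_rot: [1.728, 1.566, -0.021]
force: [7.0, -0.8, -5.0]
width: 16.4
```

Request:
jog_arm --series '[[[0,0,0],[0,-0.8,0],1],[[0,0,0],[0,0,0],1]]'

```text
clock: 14.18
eef_pos: [466.6, 200.5, 38.3]
tool_rot: [1.723, 1.564, -0.027]
force: [6.9, -1.0, -4.0]
width: 15.9
```

Request:
jog_arm --series '[[[0,0,0],[0,0,0],1],[[0,0,0],[0,0,0],1]]'

```text
clock: 14.42
eef_pos: [466.6, 200.5, 38.3]
tool_rot: [1.722, 1.565, -0.027]
force: [7.8, -1.3, -5.8]
width: 16.0
```

Request:
jog_arm --series '[[[0,0,0],[0,-0.9,0],1],[[0,0,0],[0,0,0],1],[[0,0,0],[0,0,0],1]]'

```text
clock: 14.8
eef_pos: [466.5, 200.6, 38.4]
tool_rot: [1.714, 1.563, -0.036]
force: [8.3, -1.5, -5.5]
width: 16.2
```

Request:
jog_arm --series '[[[0,0,0],[0,0,0],1],[[0,0,0],[0,0,0],1],[[0,0,0],[0,0,0],1],[[0,0,0],[0,0,0],1]]'

```text
clock: 15.3
eef_pos: [466.5, 200.5, 38.4]
tool_rot: [1.714, 1.563, -0.036]
force: [9.2, -1.1, -6.0]
width: 16.1
```

```bash
python3 - <<'E'
from h import *
leg()
w,P,L,s,M=car('w9')
g=w['img'].mean(2)
m2=(L[...,2]<-12)&(L[...,2]>-70)&(L[...,1]>-30)&(L[...,1]<90)&(g<90)&(P[...,2]>30)&(P[...,2]<65)
Q=L[m2];A=np.c_[Q[:,1:],np.ones(len(Q))];print(len(Q),np.linalg.lstsq(A,Q[:,0],rcond=None)[0],np.percentile(Q,[1,99],axis=0))
sl=Q[(abs(Q[:,1])<14)&(Q[:,2]>-33)];print('sleeve top',sl[:,0].mean(),'y',sl[:,1].min(),sl[:,1].max()); fr=Q[(Q[:,1]>68)];print('nose top x',fr[:,0].mean(),fr[:,1].max())
q=Q[Q[:,2]<-40];print('end bar line',cv2.fitLine(q[:,1:].astype(np.float32),2,0,.01,.01).ravel())
E
```

```text
t 15.3 pos [466.51 200.52  38.37] leg in carabiner x,y: 64.97248850514264 33.124265130871464 F tool [ 6.05  9.22 -0.5 ] T tool [0.08 0.09 1.73] w 16.116689368577443
8343 [  0.04   0.06 -18.25] [[-23.19  -7.31 -43.89]
 [  3.16  79.84 -12.47]]
sleeve top -20.245755565025 y -8.407980648808241 13.937150764236113
nose top x -18.44750781040857 82.412643740459
end bar line [  1.     0.    33.82 -42.15]
```

The tug held at about 7–9 N for over 1 s, with the carabiner level. Next I ease off, bring the leg to about (50, −35) in the ring, clear of the frame and flange, and lower.

Request:
jog_arm --series '[[[0,0,0],[0,5,0],1],[[0,0,0],[0,6,0],1],[[0,0,0],[0,7,0],1],[[0,0,0],[0,0,-12],1],[[0,0,0],[0,0,-15],1],[[0,0,0],[0,0,-15],1],[[0,0,0],[0,0,-15],1],[[0,0,0],[0,0,-11],1]]'

```text
clock: 16.35
eef_pos: [491.9, 266.4, 37.7]
tool_rot: [-2.634, 1.571, 1.903]
force: [0.7, -0.4, -2.3]
width: 16.0
```

Request:
jog_arm --series '[[[0,0,0],[0,0,0],1]]'

```text
clock: 16.48
eef_pos: [491.8, 266.1, 37.7]
tool_rot: [-3.054, 1.57, 1.483]
force: [0.0, -0.6, -1.7]
width: 15.9
```

```bash
python3 -c "
from h import *
leg();go([0,0,0],yaw=-10.1)"
```

```text
t 16.475 pos [491.83 266.06  37.66] leg in carabiner x,y: 51.53950702035245 -36.0646854920975 F tool [1.74 0.12 0.55] T tool [-0.01 -0.03 -0.04] w 15.948869681750907
t 16.475 pos [491.83 266.06  37.66] yawY -10.053140337471056 tilt [ 0.  0. -1.] F [ 0.02 -0.56 -1.74] T [-0.02  0.05  0.01] w 15.948869681750907
shift [  37.55 -437.83  347.84] turn x 0.04685966252894325
```

Request:
jog_arm --series '[[[0,0,0],[12,0,0],1],[[0,0,0],[12,0,0],1],[[0,0,0],[9,0,0],1],[[0,0,0],[6,0,0],1],[[0,0,0],[3,0,0],1],[[0,0,0],[2,0,0],1],[[0,0,0],[0,0,0],1]]'

```text
clock: 17.35
eef_pos: [492.0, 264.8, -6.1]
tool_rot: [2.832, 1.571, 1.084]
force: [0.3, -0.1, -2.6]
width: 16.2
```

```bash
python3 - <<'E'
from h import *
leg()
w,P,L,s,M=car('w10')
g=w['img'].mean(2)
m2=(L[...,2]<-12)&(L[...,2]>-70)&(L[...,1]>-30)&(L[...,1]<90)&(g<85)&(P[...,2]>7)&(P[...,2]<30)
print(np.percentile(P[m2][:,2],[5,25,50,75,95]))
sl=P[m2&(abs(L[...,1])<7)];print('sleeve z',np.median(sl[:,2]));fr=P[m2&(L[...,1]>66)];print('nose z',np.percentile(fr[:,2],[50,90]))
E
```

```text
t 17.35 pos [492.01 264.81  -6.11] leg in carabiner x,y: 51.24811906322941 -34.77263092780906 F tool [2.55 0.32 0.03] T tool [ 0.01  0.13 -0.05] w 16.227357009511813
[ 9.79 12.8  14.07 14.78 15.55]
sleeve z 14.699443909631867
nose z [13.73 14.97]
```

Request:
jog_arm --series '[[[0,0,0],[1,0,0],1],[[0,0,0],[0.4,0,0],1],[[0,0,0],[0,0,0],1],[[0,0,0],[0,0,0],0.4],[[0,0,0],[0,0,0],0.1],[[0,0,0],[0,0,0],0.1],[[0,0,0],[0,0,0],0.1]]'

```text
clock: 18.27
eef_pos: [492.0, 264.7, -7.5]
tool_rot: [2.565, 1.571, 0.816]
force: [-0.3, 0.4, 0.2]
width: 37.9
```

Request:
jog_arm --series '[[[0,0,0],[-3,0,0],0.1],[[0,0,0],[-8,0,0],0.1],[[0,0,0],[-15,0,0],0.1],[[0,0,0],[-30,0,0],0.1],[[0,0,0],[-40,0,0],0.1],[[0,0,0],[-40,0,0],0.1],[[0,0,0],[-40,0,0],0.1],[[0,0,0],[0,0,0],0.1]]'

```text
clock: 19.27
eef_pos: [494.1, 265.5, 172.4]
tool_rot: [2.291, 1.564, 0.543]
force: [-0.7, 0.2, -0.1]
width: 38.3
```

```bash
python3 - <<'E'
from h import *
w,P,L,s,M=car('w11');print(s['eef_pos'],s['force'],s['width'])
g=w['img'].mean(2)
m=(g<90)&(P[...,2]>8)&(P[...,2]<22)&(np.hypot(P[...,0]-515,P[...,1]-235)<110)
n,l,st,ce=cv2.connectedComponentsWithStats(m.astype(np.uint8));k=1+np.argmax(st[1:,4])
Q=P[l==k];A=np.c_[Q[:,:2]-Q[:,:2].mean(0),np.ones(len(Q))];print(st[k],'plane',np.linalg.lstsq(A,Q[:,2],rcond=None)[0],cv2.minAreaRect(Q[:,:2].astype(np.float32)))
b=get_image('scene')
o=np.zeros((520,640,3),np.uint8);o[:400]=w['img'];s2=cv2.resize(b['img'][140:290,280:460],None,fx=1,fy=1)
o=np.vstack([w['img'][0:400],np.zeros((200,640,3),np.uint8)]);o[400:550,:180]=s2
c=cv2.resize(b['img'][150:240,300:420],(400,300));o[400:600,220:620]=c[50:250]
save('fin.png',o)
E
```

```text
[492.65010816 265.20573644 170.47715782] [-0.51910838 -0.66550489 -1.64619793] 38.60544790550547
[ 306  133   92  137 3649] plane [-1.42592731e-02  3.36246954e-03  1.25017410e+01] ((522.817138671875, 228.9300537109375), (148.20594787597656, 90.83389282226562), 79.14386749267578)
```

View pics/fin.png

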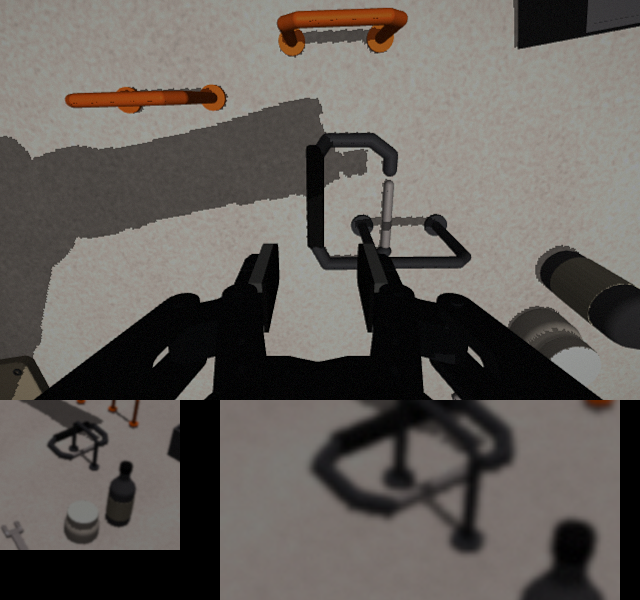

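The carabiner lies flat (top plane at about 12.5 mm mean height, slope under 0.02). The near leg's flange at (362,225) is inside the ring, the gate is in line with the nose at (388,170–250), and the gripper is clear. I'll hand in.

```bash
python3 -c "
from cell import *
print(finish_job())"
```

```text
the job is handed in; nothing more can be done
None
```

The carabiner is clipped onto the near leg of the two-flanged dark eye and lies flat on the bench, released. I handed the job in after about 19 s of robot time; no verdict was reported.

- **Clipping:** I gripped the sleeve and pushed the gate open against the leg with about 6.5 N. I then slid the leg into the pocket, and the gate snapped shut.
- **Tug:** The wrist force read about 7–9 N for over a second. That is slightly under the 10 N you asked for, but inside the 4–25 N limits.
- **Last checks:** The leg is inside the ring with the gate in line with the nose. The carabiner's slope is under 0.02 rad, and the gripper is raised clear.
- **Bystanders:** I never went near the bottle, jar or spanner; the final picture shows all three upright or lying as before, though I did not measure their positions again.
- **What disagreed:**
  - The reported TCP lay about 36 mm further ahead of the fingers than stated. My first grip therefore closed on air above the sleeve, without moving anything; I corrected this from the wrist camera's depth.
  - The gripped sleeve read about 16 mm wide instead of 18 mm.

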